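Start up the drilling bench

ROBOT

A 7-joint arm with a two-finger parallel gripper is mounted at the origin on the work surface. World frame = base frame: x ahead of the robot, y to its left, z up, the work surface at z = 0. Lengths are in mm, angles in rad, forces in N, time in s.
With the tool pointing down it reaches from about 400 to 875 mm from the base axis. Payload 6.5 kg.
Tool frame: the origin (TCP) lies at the very end of the fingers, on their centre line; the grasp point (between the pads) lies 19 mm behind it; x points along the fingers, z is the direction in which the jaws open and shut, and the axes are right-handed (so a half turn about x gives the same grasp; the last joint's range is limited). The gripper opens to 88 mm and grips with 3 to 60 N. Pads are 18 mm wide; open, the fingers measure 123 mm over their backs; the gripper's body (75 mm by 187 mm) begins 45 mm behind the grasp point.
Start: joints at [-0.066, 0.536, -0.004, 1.538, 0.003, 1.067, -0.071], TCP at [649.992, 0, 238.716] pointing down, gripper open.
Joint ranges: [-2.7, 2.7], [-0.37, 2.16], [-1.27, 1.26], [0.24, 2.4], [-1.31, 4.45], [0.19, 1.91], [-2.76, 2.76]. Speed limits (rad/s): [2.39, 2.39, 3.14, 3.14, 3.14, 3.14, 3.14].

INTERFACE

Orientations are given as a unit quaternion [x, y, z, w].
In Python, from station import env gives the robot as it stands. Calls block until the motion is done:
- env.move_to(position, orientation): joint-space move of the TCP to a pose.
- env.movel(position, orientation=None, velocity=150, max_force=None): straight line of the TCP; orientation=None keeps the orientation; velocity is the mean speed in mm/s. With max_force (N) it stops when the force on the tool has changed by that much, and returns True; else False.
- env.movej(angles): joint-space move.
- env.grip(opening, effort=None): opening from 0.0 (shut) to 1.0 (fully open); effort is the grip in N (None keeps the last); returns when the fingers have stopped.
- env.dwell(seconds).
- env.solve_ik(position, orientation): joint angles nearest the present ones, or None.
- env.read_state(): the state.
- env.snapshot(name): name is "scene" or "side" or "wrist"; returns a dict with "img" (384x512x3 uint8, red, green, blue), "z_map" (384x512 float32, mm along the optical axis (not along the pixel's ray), 0 where there is no reading), "camera_matrix" (3x3 intrinsics, pixels), "D" ([k1, k2, p1, p2, k3] as OpenCV has them; the pictures are not rectified), "extrinsics" (4x4, takes a point from world to camera coordinates); the wrist camera has in their place "tool_from_camera" (4x4, takes a point from camera to tool coordinates, whose origin is the TCP and whose axes are the tool frame's). Camera axes: x right, y down, z forward; pixel columns grow to the right and rows downward; lengths in mm; the calibration is good to about 2 mm. A picture is of the moment at which its call begins: read the wrist's pose just before it.
A pose or a line that the arm cannot do raises env.Unreachable and nothing moves.
- env.finish_job(): hands the job in, once; it reports no verdict.
The state is a dict: "clock": time; "joints": joint angles; "qvel": joint speeds; "effort": joint torques, N m; "ee_pos": TCP position; "ee_rot": TCP orientation; "force": force on the tool from outside, world axes, zero at the start; "moment": the same for the moment, N m; "gripper_width": opening from 0.0 (shut) to 1.0 (fully open).
Only numpy, scipy, OpenCV 4.12 (cv2) and the standard library are available. Lean on these libraries where they do the work, as an engineer would, in place of code of your own. Each camera call takes 0.05 s, during which the arm holds its last target. There are 200 camera calls.

TASK

Start up the drilling bench from its cordless push stations: gently push the square head (mains) down into its box, then the wide mushroom head (dust extractor), then the slim round head (work lamp), so that all three stay fully down. Leave the station with the bar-shaped head (compressor) unpressed. Press lightly, as on a doorbell; do not lift, tip or shove the boxes, and leave the jar, bearing, socket and tape roll that stand among them where they are.

Things in the scene. Friction and masses are not known exactly. Their poses are not given: they have to be found in the camera images.
- square_station: Cordless push station (mains): loose grey die-cast box 66 x 66 x 40 mm high on rubber feet, about 0.5 kg, standing on the bench; in the middle of its top is a black plastic head: a square block 30 x 30 mm. Origin at the centre of its underside, z up.
- square_top (a point): Centre of the flat top of that head, a square block 30 x 30 mm. 70 mm above the bench when fully out, 58 mm when fully in.
- square_head (a joint): How far that head is pushed straight down into its box, m: 0 fully out, 0.012 fully in against a hard stop (starts at 0 to 0.002). It moves under about 3.5 N and stays where it is left.
- mushroom_station: Cordless push station (dust extractor): loose grey die-cast box 66 x 66 x 40 mm high on rubber feet, about 0.5 kg, standing on the bench; in the middle of its top is a black plastic head: a wide round mushroom, 44 mm across with a flat top 30 mm across. Origin at the centre of its underside, z up.
- mushroom_top (a point): Centre of the flat top of that head, a wide round mushroom, 44 mm across with a flat top 30 mm across. 70 mm above the bench when fully out, 58 mm when fully in.
- mushroom_head (a joint): How far that head is pushed straight down into its box, m: 0 fully out, 0.012 fully in against a hard stop (starts at 0 to 0.002). It moves under about 3.5 N and stays where it is left.
- slim_station: Cordless push station (work lamp): loose grey die-cast box 66 x 66 x 40 mm high on rubber feet, about 0.5 kg, standing on the bench; in the middle of its top is a black plastic head: a slim round stud 18 mm across. Origin at the centre of its underside, z up.
- slim_top (a point): Centre of the flat top of that head, a slim round stud 18 mm across. 70 mm above the bench when fully out, 58 mm when fully in.
- slim_head (a joint): How far that head is pushed straight down into its box, m: 0 fully out, 0.012 fully in against a hard stop (starts at 0 to 0.002). It moves under about 3.5 N and stays where it is left.
- bar_station: Cordless push station (compressor; to be left alone): loose grey die-cast box 66 x 66 x 40 mm high on rubber feet, about 0.5 kg, standing on the bench; in the middle of its top is a black plastic head: a narrow bar 14 x 52 mm. Origin at the centre of its underside, z up.
- bar_top (a point): Centre of the flat top of that head, a narrow bar 14 x 52 mm. 70 mm above the bench when fully out, 58 mm when fully in.
- bar_head (a joint): How far that head is pushed straight down into its box, m: 0 fully out, 0.012 fully in against a hard stop (starts at 0 to 0.002). It moves under about 3.5 N and stays where it is left.
- jar: Bystander: loose amber glass jar with a steel cap, 60 mm across, 75 mm high, standing; origin under its centre.
- bearing: Bystander: loose steel ring (a bearing) lying flat, 62 mm across, 18 mm high; origin under its centre.
- socket: Bystander: loose steel wrench socket standing on end, 38 mm across, 50 mm high; origin under its centre.
- tape: Bystander: loose roll of grey tape lying flat, 72 mm across, 25 mm high; origin under its centre.
Mind the look-alikes: they are no part of the job. Leave any green or red look-alike of the square_station alone. Leave any purple look-alike of the slim_station alone.

How it is judged:
By the outcome, as a careful person would: the job done as asked, in the order asked, and still so for the second after the job is handed in, with the robot touching nothing.
It also fails if it takes over 48 s, if anything falls off the work surface, if the arm or the gripper's body presses on something with over 40 N, if the wrist force passes 120 N, or if a joint passes its speed limit or range.

## Working session

There is one attempt and no reset: what is moved stays moved. The work goes in short steps, each a Python script; the robot and the scene stay as the last script left them, time stands still between calls to the robot, and variables do not carry over. Pictures are saved under pics/ and viewed, about 8 in all and at most 12, crops included, and the job is handed in when it is done.

```bash
mkdir -p pics; ls; cat > h.py <<'E'
import numpy as np, cv2
from station import env
def snap(n):
    s=env.snapshot(n); return s
def save(s,f,crop=None,k=1):
    im=cv2.cvtColor(s["img"],cv2.COLOR_RGB2BGR)
    if crop: im=im[crop[1]:crop[3],crop[0]:crop[2]]
    cv2.imwrite("pics/"+f,cv2.resize(im,None,fx=k,fy=k,interpolation=cv2.INTER_CUBIC))
def w2c(s):
    return np.array(s["extrinsics"])
def ray(s,px,cam2w):
    u=cv2.undistortPoints(np.array(px,float).reshape(-1,1,2),np.array(s["camera_matrix"]),np.array(s["D"]))[:,0]
    d=np.c_[u,np.ones(len(u))]@cam2w[:3,:3].T
    return cam2w[:3,3],d
def onplane(s,px,z,cam2w=None):
    if cam2w is None: cam2w=np.linalg.inv(w2c(s))
    o,d=ray(s,px,cam2w); return o+d*((z-o[2])/d[:,2])[:,None]
E
python3 - <<'E'
from h import *
st=env.read_state(); print(st)
for n in("scene","side"):
    s=snap(n); save(s,n+"0.png",k=1.5); print(n,np.linalg.inv(w2c(s)).round(2)); np.savez(n+"0.npz",**s)
s=snap("wrist"); save(s,"wrist0.png",k=1.5); print(s["tool_from_camera"]); np.savez("wrist0.npz",**s)
E
```

```text
pics
{'clock': 0.0, 'joints': array([-0.06618834,  0.53714049, -0.00442311,  1.53884605,  0.0025887 ,
        1.06730921, -0.0711939 ]), 'qvel': array([-0.0005346 ,  0.00024127,  0.00091645,  0.0005898 , -0.00028632,
        0.00030415,  0.00112782]), 'effort': array([-1.69933578e-04, -5.70981932e+01,  9.90184285e-01, -2.51597965e+01,
       -5.62433247e-02,  1.80829730e-02,  2.02785413e-04]), 'ee_pos': array([ 6.49394077e+02, -3.04691013e-02,  2.37866421e+02]), 'ee_rot': array([-6.02484964e-05,  7.07705068e-01, -2.66486569e-05,  7.06507985e-01]), 'force': array([-0.45171765,  0.06841765,  0.30372485]), 'moment': array([-0.05205929,  0.02244797, -0.00334016]), 'gripper_width': 0.9956294402604188}
scene [[ 1.00000e-01  7.40000e-01 -6.60000e-01  1.37493e+03]
 [ 9.90000e-01 -8.00000e-02  6.00000e-02 -1.13700e+02]
 [-1.00000e-02 -6.60000e-01 -7.50000e-01  9.76100e+02]
 [ 0.00000e+00  0.00000e+00  0.00000e+00  1.00000e+00]]
side [[ 9.7000e-01 -1.8000e-01  1.6000e-01  4.3653e+02]
 [-2.4000e-01 -7.2000e-01  6.5000e-01 -6.0939e+02]
 [-0.0000e+00 -6.7000e-01 -7.4000e-01  6.8443e+02]
 [ 0.0000e+00  0.0000e+00  0.0000e+00  1.0000e+00]]
[[-9.66416582e-05 -2.57679331e-01  9.66230486e-01 -1.46424029e+02]
 [-1.16940794e-03 -9.66229801e-01 -2.57679265e-01  6.64598061e+01]
 [ 9.99999312e-01 -1.15482015e-03 -2.07954206e-04  1.02618592e+00]
 [ 0.00000000e+00  0.00000000e+00  0.00000000e+00  1.00000000e+00]]
```

View pics/scene0.png

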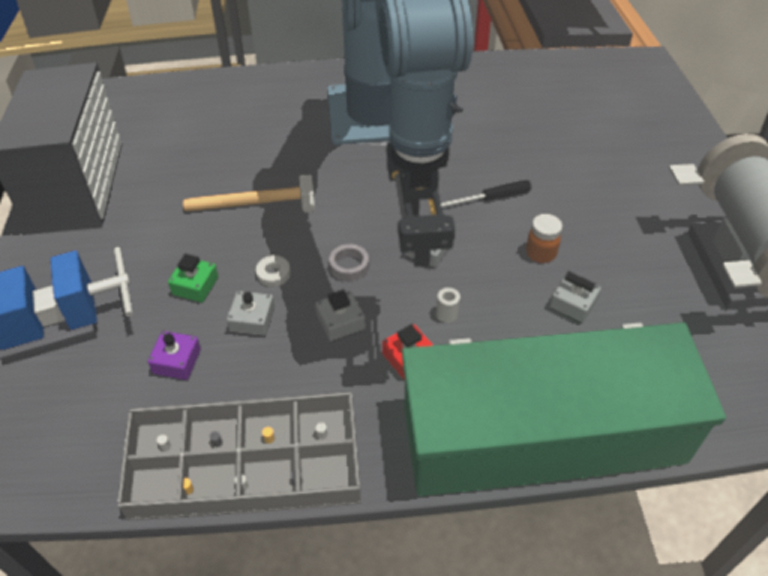

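View pics/side0.png

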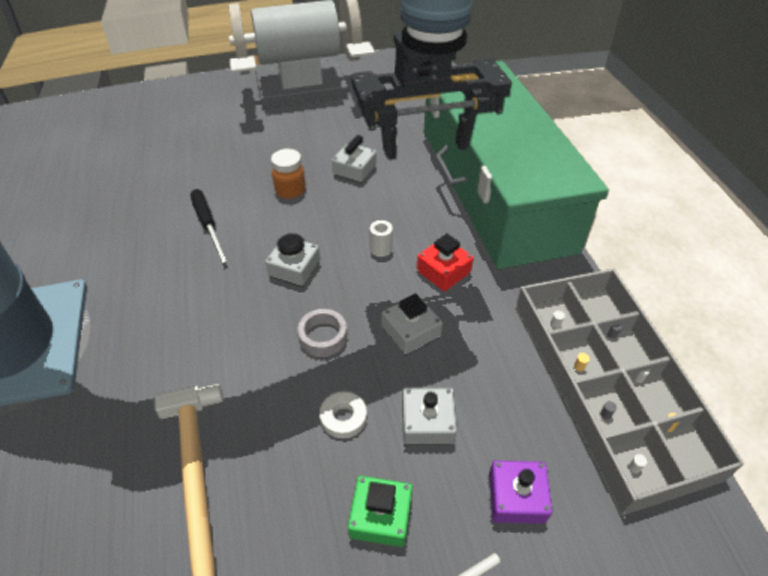

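Side view (1.5x pixels): square head (412,306), mushroom (291,245), slim (430,398), bar (354,145). Red, green and purple look-alikes are at (445,262), (380,510) and (520,490). In the scene view the mushroom is hidden behind the gripper; square is at (340,300) and slim at (248,298).

```bash
cat >> h.py <<'E'
def cloud(s,cam2w=None):
    if cam2w is None: cam2w=np.linalg.inv(w2c(s))
    z=s["z_map"]; v,u=np.mgrid[:384,:512]; p=np.c_[u.ravel(),v.ravel()].astype(float)
    o,d=ray(s,p,cam2w); P=o+d*z.reshape(-1,1); P[z.ravel()==0]=np.nan
    return P.reshape(384,512,3)
def toppatch(s,P,xy,r=40,lo=64,hi=76):
    m=(np.hypot(P[...,0]-xy[0],P[...,1]-xy[1])<r)&(P[...,2]>lo)&(P[...,2]<hi)&(s["img"].max(2)<70)
    q=P[m]; 
    if len(q)<4: return None
    return len(q),np.median(q,0).round(1),((q.min(0)+q.max(0))/2).round(1),np.ptp(q,0).round(1)
E
python3 - <<'E'
from h import *
S={n:dict(np.load(n+"0.npz")) for n in("side","scene")}
seed={"side":dict(square=(412,306),mush=(291,243),slim=(430,398),bar=(354,145),red=(447,243),jar=(287,160),socket=(381,230),bearing=(323,330),tape=(343,415)),
"scene":dict(square=(339,299),slim=(248,298),bar=(580,280),red=(410,336))}
for n,s in S.items():
    P=cloud(s)
    for k,c in seed[n].items():
        px=np.array(c)/1.5; w=onplane(s,[px],69)[0]
        print(n,k,w.round(0),"depthpt",P[int(px[1]),int(px[0])].round(0),toppatch(s,P,w))
# tall stuff
P=cloud(S["side"]); m=(P[...,2]>90)&(P[...,0]>300)&(P[...,0]<900)&(S["side"]["img"][...,1]>S["side"]["img"][...,0]*1.3)
q=P[m];print("toolbox",np.percentile(q,[1,99],axis=0).round())
E
```

```text
side square [ 601. -125.   69.] depthpt [ 600. -124.   68.] (166, array([ 602.8, -121.4,   68.3]), array([ 603.3, -120.3,   67.8]), array([35.4, 34.8,  7.4]))
side mush [454.  42.  69.] depthpt [454.  41.  70.] (135, array([452.5,  47.3,  67. ]), array([452.3,  48.1,  67.2]), array([37.1, 32. ,  6. ]))
side slim [ 582. -272.   69.] depthpt [ 581. -271.   69.] (56, array([ 582.2, -273.6,   68.1]), array([ 582.1, -271.8,   67.2]), array([14.3, 14.4,  6.2]))
side bar [604. 275.  69.] depthpt [606. 282.  67.] (44, array([605.4, 288.3,  66.6]), array([605.1, 286.4,  66.5]), array([33.5, 37.6,  4.7]))
side red [689. -17.  69.] depthpt [689. -17.  69.] (125, array([688.7, -16.6,  68.6]), array([688.4, -14.5,  67.9]), array([36. , 34.9,  7.7]))
side jar [476. 260.  69.] depthpt [476. 256.  74.] None
side socket [597.  36.  69.] depthpt [607.  77.  31.] None
side bearing [ 473. -137.   69.] depthpt [476. -84.   1.] None
side tape [ 474. -270.   69.] depthpt [ 477. -230.    1.] None
scene square [ 607. -116.   69.] depthpt [ 607. -116.   70.] (121, array([ 607. , -117.6,   70. ]), array([ 604.8, -117.3,   69.7]), array([34.3, 31.7, 10.5]))
scene slim [ 589. -266.   69.] depthpt [ 589. -266.   71.] (26, array([ 587.5, -266.7,   69.7]), array([ 585.7, -266.9,   69.4]), array([15.2, 10.9, 10.1]))
scene bar [608. 291.  69.] depthpt [607. 289.  71.] (78, array([609.8, 289.6,  68.9]), array([608.5, 289.6,  69.2]), array([34.6, 39.5,  9.6]))
scene red [695. -10.  69.] depthpt [695. -11.  70.] (119, array([694.2, -12. ,  70.7]), array([693.1, -11.7,  70. ]), array([31.9, 30.1, 11.9]))
toolbox [[700. -37.  91.]
 [899. 283. 313.]]
```

```bash
cat >> h.py <<'E'
from scipy.spatial.transform import Rotation as R
Q=[0,2**-.5,0,2**-.5]
def wristcam():
    st=env.read_state(); s=env.snapshot("wrist")
    T=np.eye(4); T[:3,:3]=R.from_quat(st["ee_rot"]).as_matrix(); T[:3,3]=st["ee_pos"]
    return s,T@np.array(s["tool_from_camera"])
def look(xy,name,z=170,tag=""):
    s,C=wristcam(); P=cloud(s,C); save(s,name+".png"); np.savez(name+".npz",C=C,**s)
    print(name,"clock",env.read_state()["clock"],toppatch(s,P,xy,30,50,76)); return s,C,P
E
python3 - <<'E'
from h import *
env.grip(0.0)
env.move_to([605,-119,170],Q)
env.dwell(.2)
look((605,-119),"w_sq")
print(env.read_state()["ee_pos"],env.read_state()["force"])
E
```

```text
w_sq clock 2.3333 (1219, array([ 602.9, -119. ,   69.8]), array([ 604.4, -117. ,   66.3]), array([34.4, 35.8, 11.9]))
[ 605.97724995 -117.4546526   170.63966673] [-0.52139412  0.30192448  0.59461335]
```

View pics/w_sq.png

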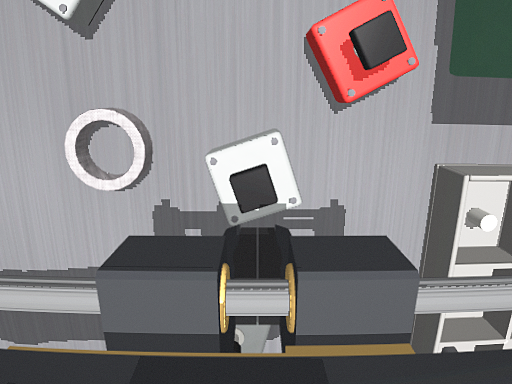

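The grey box with the square head shows at (253,187), just ahead of the closed fingers. Next I fix its centre from the contour and press.

```bash
cat >> h.py <<'E'
def headcentre(s,C,P,xy,r=30,zt=69.5):
    m=((np.hypot(P[...,0]-xy[0],P[...,1]-xy[1])<r)&(abs(P[...,2]-zt)<4)&(s["img"].max(2)<75)).astype(np.uint8)
    cs,_=cv2.findContours(m,cv2.RETR_EXTERNAL,cv2.CHAIN_APPROX_NONE); c=max(cs,key=cv2.contourArea)
    w=onplane(s,c[:,0],zt,C); (cx,cy),sz,a=cv2.minAreaRect(w[:,:2].astype(np.float32))
    print("centre",round(cx,1),round(cy,1),"size",np.round(sz,1)); return cx,cy
def press(xy,F=9):
    env.movel([xy[0],xy[1],85],Q,velocity=100); env.dwell(.4)
    f0=env.read_state()["force"]
    hit=env.movel([xy[0],xy[1],55.5],Q,velocity=12,max_force=F)
    st=env.read_state(); print("hit",hit,st["ee_pos"].round(1),(st["force"]-f0).round(1),"clock",st["clock"])
    return hit,st["ee_pos"]
E
python3 - <<'E'
from h import *
d=dict(np.load("w_sq.npz")); C=d["C"]
c=headcentre(d,C,cloud(d,C),(604,-118))
if abs(c[0]-604)<7 and abs(c[1]+118)<7:
    press(c)
E
```

```text
centre 604.6 -116.8 size [29.1 30.3]
hit True [ 604.6 -116.8   58.5] [-1.   1.2  4.8] clock 5.6917
```

```bash
python3 - <<'E'
from h import *
p=env.read_state()["ee_pos"]; print(p.round(2))
h=env.movel([604.6,-116.8,54],Q,velocity=8,max_force=12)
st=env.read_state(); print(h,st["ee_pos"].round(2),st["force"].round(1))
env.movel([604.6,-116.8,170],Q,velocity=150); env.dwell(.2)
s,C,P=look((604.6,-116.8),"w_sq2")
headcentre(s,C,P,(604.6,-116.8),30,58)
# on to mushroom
env.move_to([454,47,170],Q); env.dwell(.2)
s,C,P=look((454,47),"w_mu")
headcentre(s,C,P,(454,47),30,68)
E
python3 - <<'E'
import cv2,numpy as np
cv2.imwrite("pics/c1.png",np.hstack([cv2.imread("pics/w_sq2.png")[:, 130:430],cv2.imread("pics/w_mu.png")[:,60:]]))
E
```

```text
[ 604.61 -116.84   58.48]
True [ 604.61 -116.86   58.5 ] [-0.9  0.1  5.6]
w_sq2 clock 7.1167 (1143, array([ 603.2, -119. ,   58.3]), array([ 604.4, -117. ,   55.3]), array([34.7, 36. , 10.4]))
centre 604.4 -116.9 size [29.  30.1]
w_mu clock 8.2583 (1987, array([453.8,  53.1,  67.2]), array([454.1,  53.8,  64.9]), array([41.5, 42.7, 10.7]))
centre 454.5 54.9 size [39.3 39.8]
```

View pics/c1.png

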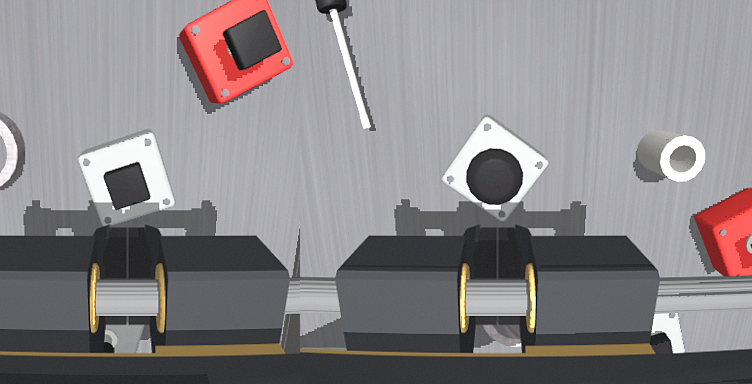

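Left panel: square head down at (126,186), with its box and the red look-alike unmoved. Right panel: mushroom at (495,177). I check its centre against the box corners, then press.

```bash
python3 - <<'E'
from h import *
d=dict(np.load("w_mu.npz")); C=d["C"]
b=onplane(d,[(487-240,119),(548-240,163),(443-240,182)],38,C); print(b.round(1),"boxcentre",((b[1]+b[2])/2).round(1))
P=cloud(d,C); m=(np.hypot(P[...,0]-454,P[...,1]-54)<30)&(P[...,2]>68)&(P[...,2]<75); q=P[m]; print("flat",len(q),((q.min(0)+q.max(0))/2).round(1),np.ptp(q,0).round(1),np.percentile(q[:,2],[50,95]))
c=(454.3,54.0)
bc=(b[1]+b[2])/2
if np.hypot(bc[0]-c[0],bc[1]-c[1])<5:
    press(c)
    h=env.movel([*c,54],Q,velocity=8,max_force=12); st=env.read_state(); print(h,st["ee_pos"].round(2),st["force"].round(1))
    env.movel([*c,170],Q,velocity=150); env.dwell(.2)
    s,C,P=look(c,"w_mu2"); headcentre(s,C,P,c,30,56)
    env.move_to([584.5,-268,170],Q); env.dwell(.2)
    s,C,P=look((585,-268),"w_sl"); headcentre(s,C,P,(585,-268),25,69)
import cv2
cv2.imwrite("pics/c2.png",np.hstack([cv2.imread("pics/w_mu2.png")[:,130:430],cv2.imread("pics/w_sl.png")[:,60:]]))
E
```

```text
[[448.3  95.5  38. ]
 [497.8  59.9  38. ]
 [411.2  44.2  38. ]] boxcentre [454.5  52.1  38. ]
flat 999 [454.5  54.7  69.2] [31.  32.4  2.4] [68.61588887 69.59694649]
hit True [454.3  54.   58.4] [0.  1.1 6.4] clock 11.6167
True [454.33  53.99  58.4 ] [-0.4 -0.1  6.4]
w_mu2 clock 13.0 (1931, array([453.7,  53.8,  57.3]), array([454. ,  54.3,  55.5]), array([41.6, 42.3, 10. ]))
centre 454.1 54.9 size [41.2 41.2]
w_sl clock 14.5583 (430, array([ 584.4, -267.6,   69.5]), array([ 583.8, -268.4,   65. ]), array([16. , 17.2, 14.5]))
centre 584.0 -268.1 size [15.6 17.7]
```

View pics/c2.png

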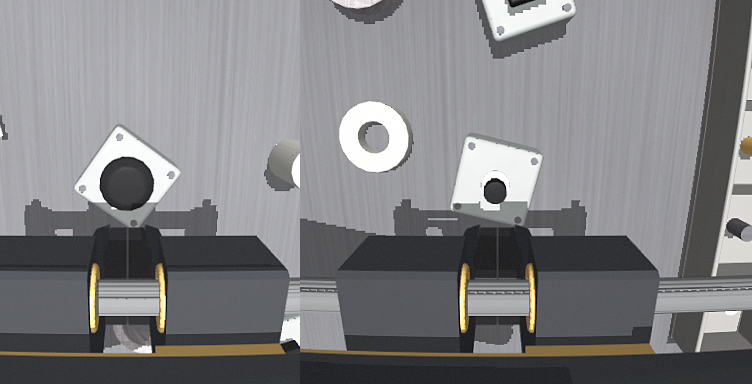

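Left: mushroom down at (126,183), box square in place. Right: slim grey station, head at (495,190). Pressing it now, then backing off for a last look.

```bash
python3 - <<'E'
from h import *
c=(584.1,-267.8)
press(c)
h=env.movel([*c,54],Q,velocity=8,max_force=12); st=env.read_state(); print(h,st["ee_pos"].round(2),st["force"].round(1))
env.movel([*c,170],Q,velocity=150); env.dwell(.2)
s,C,P=look(c,"w_sl2"); headcentre(s,C,P,c,25,58)
env.movel([*c,260],Q,velocity=200)
env.move_to([450,-330,330],Q); env.dwell(.3)
for n in("side","scene"):
    s=snap(n); save(s,n+"1.png",k=1.5); P=cloud(s); a=dict(np.load(n+"0.npz")); P0=cloud(a)
    for k,xy in dict(square=(604.5,-117),mush=(454.3,54),slim=(584,-268),bar=(607,288)).items():
        print(n,k,toppatch(a,P0,xy,30,50,76),"->",toppatch(s,P,xy,30,50,76))
print(env.read_state()["clock"])
E
```

```text
hit True [ 584.1 -267.8   58.5] [0.4 1.3 4.3] clock 17.9167
True [ 584.13 -267.78   58.48] [-0.5  0.5  4.8]
w_sl2 clock 19.35 (375, array([ 584.3, -268. ,   58.2]), array([ 584.2, -268.2,   55.1]), array([15.5, 16.5, 10. ]))
centre 583.9 -268.3 size [16.1 17.5]
side square (201, array([ 602.3, -123.7,   68. ]), array([ 603.5, -120.3,   64.3]), array([36.3, 34.8, 14.4])) -> (159, array([ 602.2, -124.1,   56.7]), array([ 603.4, -121.2,   55.1]), array([33. , 32.9, 10. ]))
side mush (194, array([452.9,  43.2,  66.1]), array([452.6,  47.1,  62.3]), array([38.7, 34. , 15.8])) -> None
side slim (65, array([ 581.8, -274. ,   68. ]), array([ 582.1, -271.8,   60.2]), array([14.3, 14.4, 20.1])) -> (55, array([ 581.8, -273.6,   56.3]), array([ 582.7, -271.4,   55.2]), array([13.6, 15. ,  9.7]))
side bar (70, array([605.3, 285.5,  65.5]), array([606.4, 285.3,  61.9]), array([36.9, 40. , 13.9])) -> (35, array([613.5, 293.8,  65.6]), array([614.6, 291.4,  63. ]), array([19.8, 27. , 12. ]))
scene square (137, array([ 608.6, -117.1,   69.8]), array([ 604.8, -117.4,   66.6]), array([34.3, 32. , 16.8])) -> (105, array([ 610.2, -117.5,   59. ]), array([ 608.1, -116.9,   57.1]), array([29.3, 29.1, 13.6]))
scene mush None -> (118, array([460.2,  52.9,  57.9]), array([459.6,  52.8,  57.5]), array([33.8, 35.3, 14.7]))
scene slim (30, array([ 588.1, -266.9,   69.1]), array([ 585.7, -267. ,   66.6]), array([15.2, 11. , 15.6])) -> (25, array([ 588.9, -268.3,   57.2]), array([ 587.3, -268.5,   56.3]), array([11.7, 10.8, 11.8]))
scene bar (99, array([609.7, 289. ,  68. ]), array([608.5, 289.6,  63.7]), array([34.6, 39.5, 20.5])) -> (105, array([608. , 289.2,  68. ]), array([608.2, 289.2,  64.1]), array([38.2, 40.7, 17.5]))
21.0417
```

View pics/side1.png

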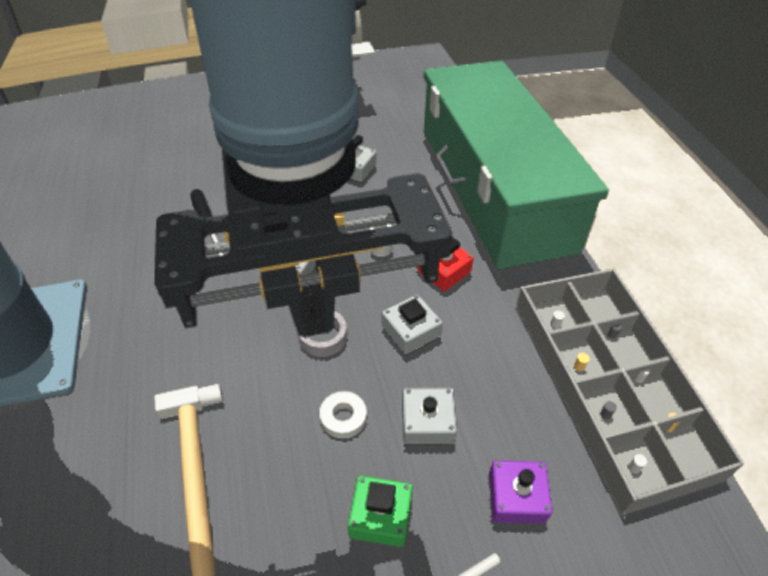

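The side view shows square (412,310) and slim (430,405) both down. Their boxes, the tape, bearing and look-alikes are unmoved, and the robot is clear of everything. The scene camera gives mushroom height 58 mm and bar 68 mm, the same as before.

```bash
python3 -c "
from h import *
print(env.finish_job())"
```

```text
the job is handed in; nothing more can be done
None
```

I pressed the square, then the mushroom, then the slim head with the shut fingers and handed the job in at about 21 s, with the robot clear of everything. `finish_job` reported no verdict.

- **Heads down:** each press ran to a hard stop with the fingertips at 58.4–58.5 mm. A second push, set to stop at 12 N, moved none of them any further. Close-up wrist-camera heights afterwards were 58.3 mm (square), 57.3 mm (mushroom) and 58.2 mm (slim), against 58 mm for fully in.
- **Boxes:** all three head centres stayed within about 0.5 mm of where they were before pressing.
- **Left alone:** the bar head still reads 68 mm in the scene view, the same as before. The tape, bearing and the green, red and purple look-alikes looked unmoved in the final side view.

**Checks that disagreed or were missed:**
- The scene and side cameras differ by about 5 mm from each other, so I used the wrist camera for the presses.
- In the last side view the arm hid the mushroom and the jar and partly covered the socket and bar. The mushroom and bar were checked with the scene camera. I never looked at the jar again, but the arm did not go near it. The socket I only saw in part.

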